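Set the bowl feeder's speed selector and start it

ROBOT

A 6-joint arm with a two-finger parallel gripper is mounted at the origin on the work surface. World frame = base frame: x ahead of the robot, y to its left, z up, the work surface at z = 0. Lengths are in mm, angles in rad, forces in N, time in s.
With the tool pointing down it reaches from about 275 to 825 mm from the base axis. Payload 4.9 kg.
Tool frame: the origin (TCP) lies at the very end of the fingers, on their centre line; the grasp point (between the pads) lies 19 mm behind it; z points along the fingers, y is the direction in which the jaws open and shut (so a half turn about z gives the same grasp; the last joint's range is limited). The gripper opens to 85 mm and grips with 20 to 120 N. Pads are 22 mm wide; open, the fingers measure 114 mm over their backs; the gripper's body (76 mm by 85 mm) begins 54 mm behind the grasp point. The pads swing forward as they close: fully open they stand 13 mm farther back than shut.
Start: joints at [-1.247, 0.326, -0.193, 1.052, 0, 1.437], TCP at [243.1, -493.377, 197.981] pointing down, gripper open.
Joint ranges: [-2.65, 2.65], [-0.97, 1.79], [-1.3, 1.35], [-1.93, 2.1], [-1.47, 1.37], [-3.14, 3.14]. Speed limits (rad/s): [2.57, 2.57, 3.14, 3.14, 3.14, 3.14].

INTERFACE

Orientations are given as [roll, pitch, yaw] about the fixed x, y, z axes, in that order (R = Rz(yaw) Ry(pitch) Rx(roll)).
In Python, from bench import bot, solve_ik, imaging gives the robot as it stands. Calls block until the motion is done:
- bot.move_ptp(position, orientation): joint-space move of the TCP to a pose.
- bot.movel(position, rot=None, max_speed=150, threshold=None): straight line of the TCP; rot=None keeps the orientation; max_speed is the mean speed in mm/s. With threshold (N) it stops when the force on the tool has changed by that much, and returns True; else False.
- bot.move_j(angles): joint-space move.
- bot.grip(opening, effort=None): opening from 0.0 (shut) to 1.0 (fully open); effort is the grip in N (None keeps the last); returns when the fingers have stopped.
- bot.dwell(seconds).
- solve_ik(position, orientation): joint angles nearest the present ones, or None.
- bot.get_state(): the state.
- imaging.capture(name): name is "scene" or "top"; returns the picture (420x560x3 uint8, blue, green, red); there is no depth.
- imaging.camera_model(name): a dict with "K" (3x3 intrinsics, pixels), "k1" (the pictures are not rectified: a ray, as slopes to the right and down, at radius r is drawn at 1 + k1 r^2 times it, then the intrinsics apply), "position" and "rotation" of the camera in the world. Camera axes: x right, y up, looking along -z (the intrinsics and any distortion apply to the point x, -y, -z); pixel columns grow to the right and rows downward; lengths in mm; the calibration is good to about 2 mm. A picture is of the moment at which its call begins. camera_model takes no time and is no camera call.
A pose or a line that the arm cannot do raises bot.IKError and nothing moves.
- bot.sign_off(): hands the job in, once; it reports no verdict.
The state is a dict: "t": time; "qpos": joint angles; "joint_velocities": joint speeds; "effort": joint torques, N m; "tcp_pos": TCP position; "orientation": TCP orientation; "contact_force": force on the tool from outside, world axes, zero at the start; "wrist_torque": the same for the moment, N m; "opening": opening from 0.0 (shut) to 1.0 (fully open).
Only numpy, scipy, OpenCV 4.12 (cv2) and the standard library are available. Lean on these libraries where they do the work, as an engineer would, in place of code of your own. Each camera call takes 0.05 s, during which the arm holds its last target.

TASK

On the bolt feeder's control box, push the selector's pointer clockwise with a fingertip, counting the clicks, until it rests at the fifth click from the off mark (off itself is not counted). Then press the start button (the narrower of the two) fully down with the fingertip and let it come up again. Push gently and do not grip the selector; leave the wide stop button, the ball valve, the caster and the carton alone.

Things in the scene. Friction and masses are not known exactly. Their poses are not given: they have to be found in the camera images.
- feeder: Bolt feeder fixed to the bench: grey control box, flat top 70 mm above the bench, spanning local x -85..85, y -165..85 mm; beyond its +y side a steel bowl 216 mm wide, rim 135 mm high, centre at local (0, 250). Origin on the bench straight below the selector's axis, z up. Box-top marks on a 66 mm circle: wide off mark 105 degrees counter-clockwise of +x, then 7 thin marks clockwise, 30 degrees apart.
- selector (a joint): Turn in rad, clockwise from above: 0 at off (end stop), 0.524 (30 degrees) a click, last 3.665 (end stop); fifth click 2.618. Starts at off, first or second click. A sprung detent draws it to the nearest click: push it over the hump half-way (about 0.09 N m, 2 to 3 N at 40 mm) and it jumps ahead to the next click by itself.
- selector_tip (a point): Top of the pointer's outer end, 50 mm from the axis, 110 mm above the bench; its x axis points outward along the pointer. The pointer is a black upright bar, 12 mm wide, from 20 mm behind the axis to 50 mm in front, sides 82 to 110 mm above the bench, pale line on top towards the pointing end; under it a black disc of 24 mm radius, top 84 mm above the bench.
- start (a joint): Travel of the start button in m: 0 up, 0.006 fully down; a spring returns it; about 5 N when fully down.
- start_top (a point): Centre of the top face of the start button: a grey cap 26 mm wide in a black collar 42 mm wide, at feeder-local (-42, -115) mm, 92 mm above the bench; it is the narrower button, on the -x side of the box. Pressed straight down; the collar's top is 82 mm above the bench.
- stop (a joint): Travel of the stop button in m: 0 up, 0.006 fully down. Not to be pressed.
- stop_top (a point): Centre of the top face of the stop button: a grey cap 46 mm wide in a black collar 62 mm wide, at feeder-local (42, -115) mm, 92 mm above the bench. Not to be pressed.
- valve: A steel ball valve with a flat lever on top, about 76 mm long with a 94 mm lever reaching to +x, 66 mm tall, loose, lying near the box. Origin at its underside. To be left alone.
- caster: A loose caster lying wheel-up on its 70 mm square plate, 89 mm tall. Origin at its underside. To be left alone.
- carton: A loose closed carton 90 x 65 x 55 mm. Origin at its underside. To be left alone.

How it is judged:
By the outcome, as a careful person would: the job done as asked, in the order asked, and still so for the second after the job is handed in, with the robot touching nothing.
It also fails if it takes over 64 s, if anything falls off the work surface, if the arm or the gripper's body presses on something with over 40 N, if the wrist force passes 120 N, or if a joint passes its speed limit or range.

## Working session

There is one attempt and no reset: what is moved stays moved. The work goes in short steps, each a Python script; the robot and the scene stay as the last script left them, time stands still between calls to the robot, and variables do not carry over. Pictures are saved under pics/ and viewed, and the job is handed in when it is done.

```bash
ls; mkdir -p pics; python3 - <<'E'
from bench import bot, imaging
import cv2
for n in("scene","top"):
    im=imaging.capture(n); cv2.imwrite(f"pics/{n}0.png",im); m=imaging.camera_model(n); print(n,m)
s=bot.get_state(); print(s['t'],s['orientation'],s['tcp_pos'],s['contact_force'])
E
```

```text
pics
scene {'K': array([[472.32243955,   0.        , 273.47319919],
       [  0.        , 472.32243955, 203.58365428],
       [  0.        ,   0.        ,   1.        ]]), 'k1': -0.056342445271468776, 'position': array([ 920.7436815 , -582.23898419,  846.44263795]), 'rotation': array([0.70318875, 0.01720073, 0.55353279])}
top {'K': array([[511.90537449,   0.        , 283.73913489],
       [  0.        , 511.90537449, 210.5662322 ],
       [  0.        ,   0.        ,   1.        ]]), 'k1': -0.02360357382421276, 'position': array([ 513.36267674,  -77.00501759, 1073.85735047]), 'rotation': array([ 0.06514027,  0.01651811, -1.57914634])}
0.1 [-3.14008514e+00 -1.86199144e-04  4.57799904e-01] [ 242.89506589 -492.83954356  197.28123752] [-0.28251527 -0.4153113  -0.03257909]
```

View pics/scene0.png

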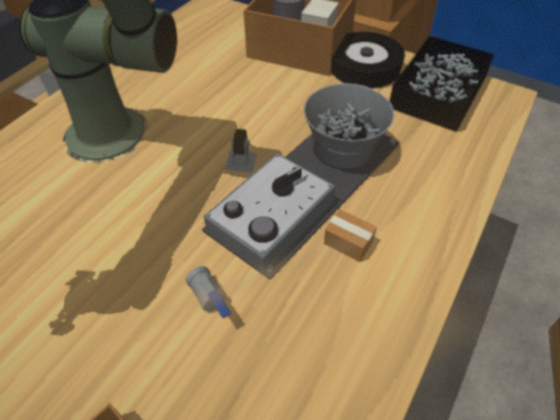

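View pics/top0.png

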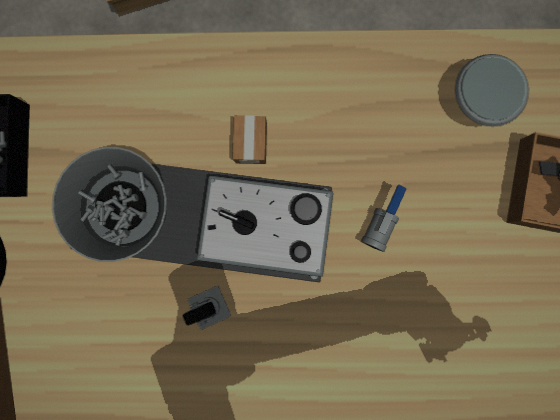

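Top view: box at about (200–330, 172–282), selector hub at about (243,222) with the pointer toward the left, start button at about (300,252), stop at about (305,208). I'll enlarge the crop and measure.

```bash
cat > h.py <<'E'
import numpy as np, cv2
from scipy.spatial.transform import Rotation as Rn
from bench import bot, imaging, solve_ik
def ray(n,px):
    m=imaging.camera_model(n);K=m['K']
    # radial k1 only
    p=cv2.undistortPoints(np.array([[px]],float),K,np.array([m['k1'],0,0,0.]))[0,0]
    R=Rn.from_euler('xyz',m['rotation']).as_matrix()
    return np.array(m['position']),R@np.array([p[0],-p[1],-1.])
def onz(n,px,z):
    o,d=ray(n,px); return (o+d*(z-o[2])/d[2])
def proj(n,P):
    m=imaging.camera_model(n);R=Rn.from_euler('xyz',m['rotation']).as_matrix()
    c=R.T@(np.array(P,float)-m['position']);x,y=c[0]/-c[2],-c[1]/-c[2];f=1+m['k1']*(x*x+y*y)
    K=m['K'];return np.array([K[0,0]*x*f+K[0,2],K[1,1]*y*f+K[1,2]])
E
python3 - <<'E'
from h import *
im=cv2.imread('pics/top0.png');c=im[165:290,190:340];cv2.imwrite('pics/top0c.png',cv2.resize(c,None,fx=5,fy=4.8*5/4.8*0.95,interpolation=cv2.INTER_CUBIC) if 0 else cv2.resize(c,None,fx=4.8,fy=4.8,interpolation=cv2.INTER_CUBIC))
im=cv2.imread('pics/scene0.png');c=im[145:280,195:345];cv2.imwrite('pics/sc0c.png',cv2.resize(c,None,fx=4.4,fy=4.4,interpolation=cv2.INTER_CUBIC))
E
```

```text
(no output)
```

View pics/top0c.png

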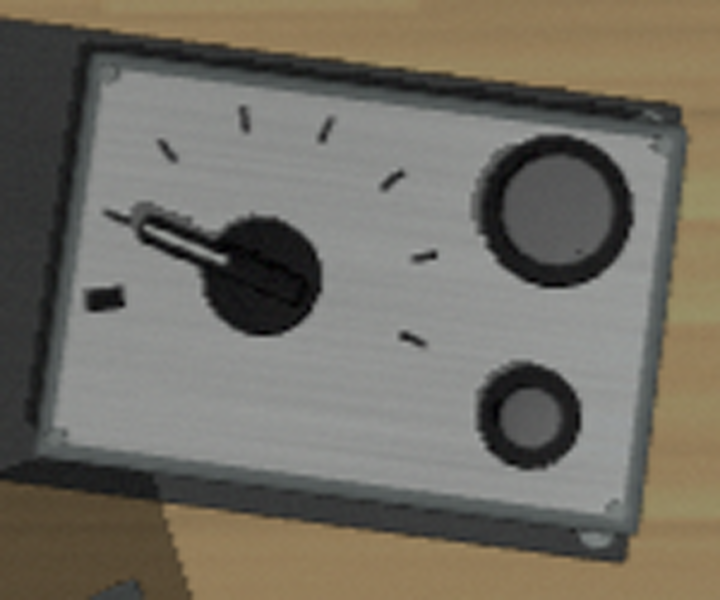

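View pics/sc0c.png

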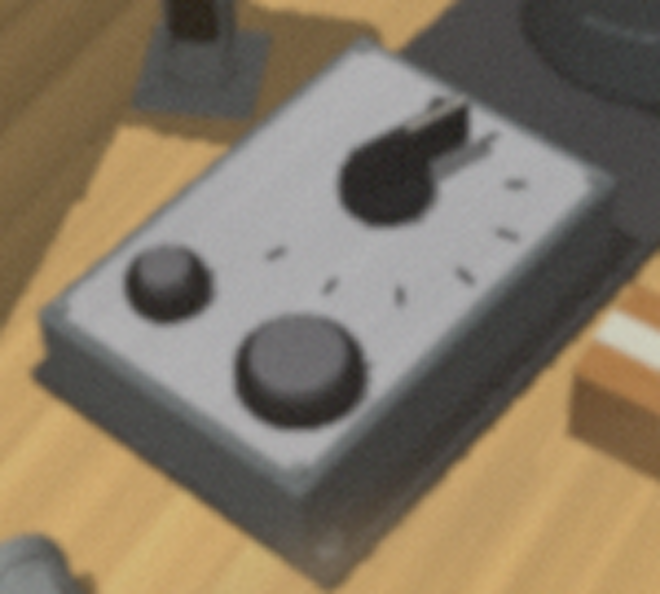

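Crops show the pointer at the first click: off mark at crop (104,298), pointer over mark (118,215), marks 2–7 clockwise to (412,338). Now I'll fit the feeder pose from the marks and caps.

```bash
cat > meas.py <<'E'
from h import *
def up(p,o,s): return (np.array(p)+.5)/s-.5+np.array(o)
def rot(a): return np.array([[np.cos(a),-np.sin(a)],[np.sin(a),np.cos(a)]])
top=dict(m=[(104,298),(118,215),(168,150),(244,118),(326,128),(393,180),(425,256),(412,338)],st=(529,417),sp=(557,210))
sc=dict(m=[None,(484,143),(515,184),(508,235),(465,276),(400,296),(331,286),(276,253)],st=(164,268),sp=(299,343))
loc=[33*np.array([np.cos(np.deg2rad(105-30*i)),np.sin(np.deg2rad(105-30*i))]) for i in range(8)]
def fit(n,d,o,s,r):
    W=[];L=[]
    for i,p in enumerate(d['m']):
        if p is None: continue
        W.append(onz(n,up(p,o,s),70)[:2]);L.append(loc[i]*r/33)
    for k,l in(('st',(-42,-115)),('sp',(42,-115))):
        W.append(onz(n,up(d[k],o,s),92)[:2]);L.append(l)
    W=np.array(W);L=np.array(L)
    cw,cl=W.mean(0),L.mean(0)
    a=L-cl;b=W-cw
    th=np.arctan2((a[:,0]*b[:,1]-a[:,1]*b[:,0]).sum(),(a*b).sum())
    t=cw-rot(th)@cl
    print(n,r,'origin',t.round(1),'yaw',th.round(4),'scale',np.sqrt((b**2).sum()/(a**2).sum()).round(3));print((W-(L@rot(th).T+t)).round(1).tolist())
    return t,th
for r in (33,66):
  fit('top',top,(190,165),4.8,r);fit('scene',sc,(195,145),4.4,r)
E
python3 meas.py
```

```text
top 33 origin [569.1  15. ] yaw -0.2073 scale 1.301
[[-18.8, 33.9], [-1.4, 31.7], [12.4, 22.5], [20.0, 7.4], [19.1, -9.6], [8.8, -24.3], [-6.3, -31.9], [-23.1, -29.8], [-5.5, -2.5], [-5.1, 2.7]]
scene 33 origin [572.5  12. ] yaw -0.2241 scale 1.236
[[-5.4, 32.4], [9.4, 27.2], [17.8, 11.8], [16.4, -5.4], [7.3, -19.9], [-8.2, -26.6], [-25.9, -26.5], [-4.5, -3.3], [-6.9, 10.3]]
top 66 origin [556.6  16.1] yaw -0.1427 scale 0.998
[[-0.2, 0.2], [0.0, -0.7], [-0.3, -0.2], [-0.1, 0.2], [0.3, 0.3], [-0.3, -0.3], [0.1, -0.4], [0.5, 0.3], [0.2, 0.3], [-0.4, 0.2]]
scene 66 origin [557.1  16.6] yaw -0.134 scale 0.987
[[-0.0, -3.9], [0.3, 0.2], [0.7, 0.1], [0.1, 0.1], [0.3, 0.1], [0.0, 1.3], [-0.5, 0.7], [1.4, -2.3], [-2.4, 3.8]]
```

```bash
cat >> h.py <<'E'
O=np.array([556.7,16.2]);YAW=-0.142
def L2W(x,y): 
    c,s=np.cos(YAW),np.sin(YAW); return O+np.array([c*x-s*y,s*x+c*y])
Z=93
def arc(turn,back=17.,r=42.,z=Z):
    """finger pose behind the pointer (ccw side) for pointer turned 'turn' rad clockwise from off"""
    phi=np.deg2rad(105)-turn+YAW
    u=np.array([np.cos(phi),np.sin(phi)]);cc=np.array([-u[1],u[0]])
    p=O+r*u+back*cc
    yaw=phi+np.pi/2
    return [*p,z],[np.pi,0,yaw]
E
python3 - <<'E'
from h import *
from meas import up
a=onz('top',up((140,222),(190,165),4.8),110)[:2];b=onz('top',up((227,262),(190,165),4.8),110)[:2]
d=a-b;print('pointer local deg',np.rad2deg(np.arctan2(d[1],d[0])-YAW),'from O',np.rad2deg(np.arctan2(*(a-O)[::-1])-YAW),np.linalg.norm(a-O))
for t in (.52,1.5,2.6):
    for z in(93,200): print(arc(t,32,z=z),solve_ik(*arc(t,32,z=z)))
print(L2W(-42,-115),solve_ik([*L2W(-42,-115),90],[np.pi,0,YAW+np.pi/2]))
E
```

```text
top 33 origin [569.1  15. ] yaw -0.2073 scale 1.301
[[-18.8, 33.9], [-1.4, 31.7], [12.4, 22.5], [20.0, 7.4], [19.1, -9.6], [8.8, -24.3], [-6.3, -31.9], [-23.1, -29.8], [-5.5, -2.5], [-5.1, 2.7]]
scene 33 origin [572.5  12. ] yaw -0.2241 scale 1.236
[[-5.4, 32.4], [9.4, 27.2], [17.8, 11.8], [16.4, -5.4], [7.3, -19.9], [-8.2, -26.6], [-25.9, -26.5], [-4.5, -3.3], [-6.9, 10.3]]
top 66 origin [556.6  16.1] yaw -0.1427 scale 0.998
[[-0.2, 0.2], [0.0, -0.7], [-0.3, -0.2], [-0.1, 0.2], [0.3, 0.3], [-0.3, -0.3], [0.1, -0.4], [0.5, 0.3], [0.2, 0.3], [-0.4, 0.2]]
scene 66 origin [557.1  16.6] yaw -0.134 scale 0.987
[[-0.0, -3.9], [0.3, 0.2], [0.7, 0.1], [0.1, 0.1], [0.3, 0.1], [0.0, 1.3], [-0.5, 0.7], [1.4, -2.3], [-2.4, 3.8]]
pointer local deg 73.01509104803618 from O 73.91969455500106 49.465471597830756
([np.float64(543.5918793341123), np.float64(67.34857938015996), 93], [3.141592653589793, 0, np.float64(2.7413920413889428)]) [-0.01150867  0.41489757 -0.34981375  0.80608501  0.          0.38869194]
([np.float64(543.5918793341123), np.float64(67.34857938015996), 200], [3.141592653589793, 0, n
[... 303 characters left out ...]

([np.float64(591.877241922991), np.float64(55.57717169492203), 200], [3.141592653589793, 0, np.float64(1.7613920413889428)]) [-0.03049868  0.40776283 -0.0665347   1.0964988   0.          1.34970194]
([np.float64(607.7494857316353), np.float64(2.711115445094446), 93], [3.141592653589793, 0, np.float64(0.6613920413889426)]) [-0.11693842  0.5152407  -0.18204734  0.87350829  0.          2.36326219]
([np.float64(607.7494857316353), np.float64(2.711115445094446), 200], [3.141592653589793, 0, np.float64(0.6613920413889426)]) [-0.11693842  0.43286671 -0.0278218   1.11010781  0.          2.36326219]
[498.84755733 -91.69853974] [-0.32741426  0.35147557 -0.45921335  0.76010741  0.          1.38538206]
```

Pointer reads 74° local at 49.5 mm radius, which is the first click (75°, 50 mm). Next: approach and push over the first hump only.

```bash
python3 - <<'E'
from h import *
D=np.deg2rad
bot.grip(0.0,20)
p,o=arc(D(30),34,z=190); bot.move_ptp(p,o)
p,o=arc(D(30),34,z=Z+20); bot.movel(p,max_speed=120)
p,o=arc(D(30),34); bot.movel(p,max_speed=50,threshold=8)
s=bot.get_state(); print(s['t'],s['tcp_pos'],s['opening'],s['contact_force']); f0=s['contact_force']
p,o=arc(D(30),18.5);print('hit',bot.movel(p,max_speed=40,threshold=6))
for dg in (30,34,38,42,46,50):
    p,o=arc(D(dg)); h=bot.movel(p,o,max_speed=30,threshold=15)
    s=bot.get_state();f=s['contact_force']-f0
    cc=np.array([np.cos(o[2]),np.sin(o[2])])
    print(dg,h,round(s['t'],1),'tang',round(f[:2]@cc,2),'z',round(f[2],2),(s['tcp_pos']-p).round(1))
cv2.imwrite('pics/t1.png',imaging.capture('top'))
cv2.imwrite('pics/s1.png',cv2.resize(imaging.capture('scene')[100:300,150:400],None,fx=3,fy=3,interpolation=cv2.INTER_CUBIC))
E
```

```text
4.475 [541.68740779  68.21089691  92.70509476] 0.002245085380518535 [-0.17728855  0.32920246 -0.30884074]
hit False
30 False 5.3 tang 0.25 z 0.74 [-0.  0. -0.]
34 False 5.5 tang 0.18 z 0.29 [-0.  0.  0.]
38 False 5.8 tang -0.66 z -0.18 [-0.1 -0.  -0. ]
42 False 6.0 tang 0.28 z 0.37 [-0.1  0.  -0. ]
46 False 6.3 tang -0.18 z -0.17 [-0.1  0.  -0. ]
50 False 6.6 tang -0.24 z 0.16 [-0.1  0.  -0. ]
```

View pics/s1.png

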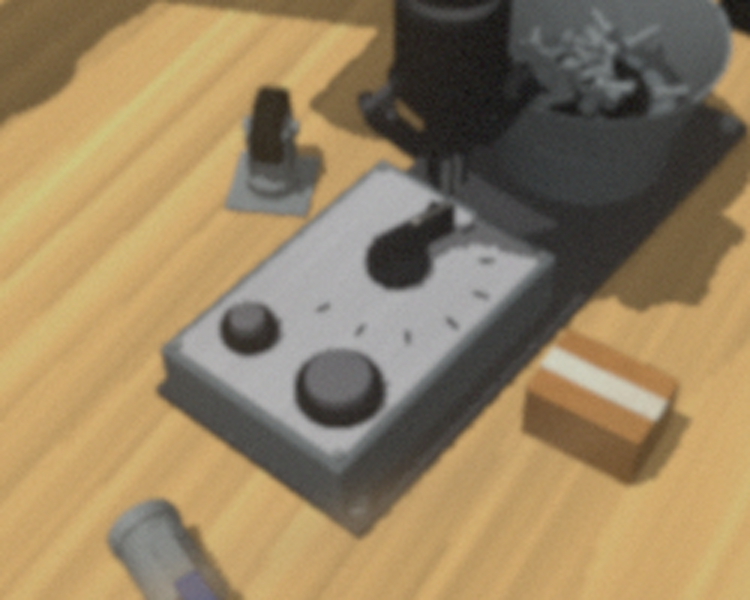

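```bash
python3 - <<'E'
import cv2
from h import *
im=cv2.imread('pics/t1.png')[150:290,170:340];cv2.imwrite('pics/t1c.png',cv2.resize(im,None,fx=4.2,fy=4.2,interpolation=cv2.INTER_CUBIC))
s=bot.get_state();print(s['tcp_pos'],s['orientation'],(proj('top',s['tcp_pos'])-[170,150])*4.2,(proj('scene',s['tcp_pos'])-[150,100])*3)
for t in(30,60):
  phi=np.deg2rad(105-t)+YAW;P=[*(O+50*np.array([np.cos(phi),np.sin(phi)])),110]
  print(t,(proj('scene',P)-[150,100])*3,(proj('top',P)-[170,150])*4.2)
E
```

```text
[572.76067487  58.55866147  92.94819831] [-3.14147741e+00 -2.13966766e-04  2.39088363e+00] [216.15678385 267.14333343] [443.34496948 217.74121543]
30 [450.59309769 200.19993691] [202.9204612  257.03261121]
60 [464.26308184 224.14990356] [238.26757741 211.64305713]
```

View pics/t1c.png

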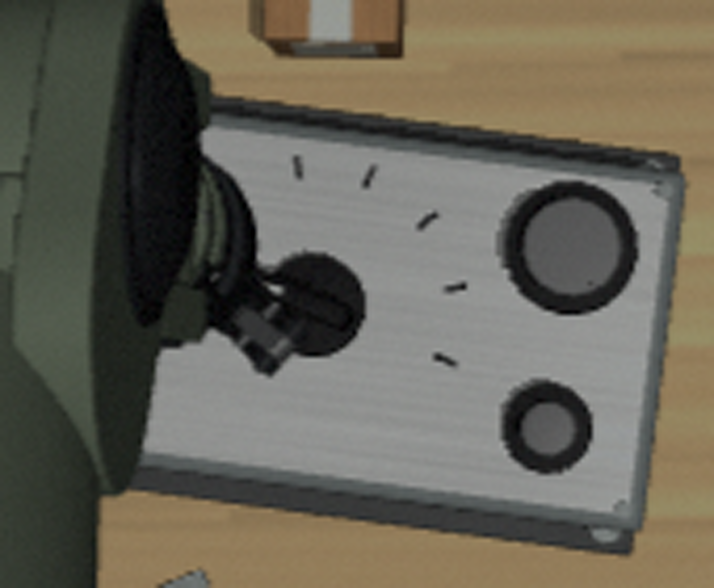

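```bash
python3 - <<'E'
from h import *
ims=[imaging.capture('scene').astype(float) for _ in range(4)]
im=np.mean(ims,0).astype(np.uint8);c=im[140:210,255:330]
a=cv2.resize(c,None,fx=5.2,fy=5.2,interpolation=cv2.INTER_CUBIC)
b=cv2.resize(cv2.imread('pics/scene0.png')[140:210,255:330],None,fx=5.2,fy=5.2,interpolation=cv2.INTER_CUBIC)
t=cv2.resize(cv2.convertScaleAbs(imaging.capture('top')[195:255,205:270],alpha=1.8),None,fx=6,fy=6,interpolation=cv2.INTER_CUBIC)
cv2.imwrite('pics/z1.png',cv2.convertScaleAbs(np.hstack([a,b]),alpha=1.6));cv2.imwrite('pics/z1t.png',t)
E
```

```text
(no output)
```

View pics/z1.png

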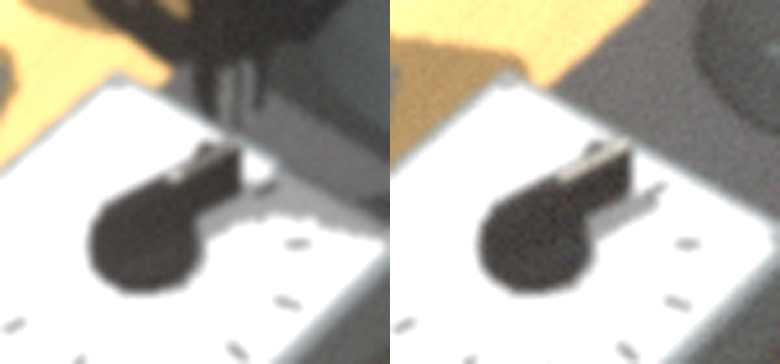

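View pics/z1t.png

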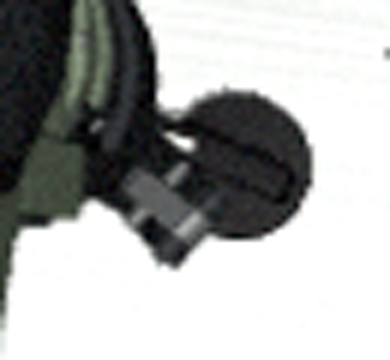

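```bash
python3 - <<'E'
from h import *
s=bot.get_state();p=s['tcp_pos'];yaw=s['orientation'][2]
tx=np.array([np.cos(yaw),np.sin(yaw),0]);ty=np.array([np.sin(yaw),-np.cos(yaw),0])
for z in (93,103,113,118,123,133,143): 
    q=np.array([p[0],p[1],z]); print(z,*[((proj('scene',q+k)-[255,140])*5.2).round(0) for k in (0*tx,11*tx,-11*tx,11*ty,-11*ty)])
ims=[imaging.capture('scene').astype(float) for _ in range(6)]
c=cv2.resize(np.mean(ims,0)[150:190,275:325],None,fx=12,fy=12,interpolation=cv2.INTER_CUBIC)
cv2.imwrite('pics/z2.png',np.clip((np.clip(c,0,255)/255)**.5*255,0,255))
E
```

```text
93 [223. 170.] [215. 152.] [230. 188.] [247. 164.] [198. 175.]
103 [223. 153.] [216. 135.] [231. 171.] [248. 148.] [198. 158.]
113 [224. 136.] [216. 119.] [232. 154.] [249. 131.] [199. 142.]
118 [224. 128.] [216. 110.] [232. 146.] [249. 123.] [199. 133.]
123 [224. 119.] [217. 102.] [232. 137.] [250. 114.] [199. 125.]
133 [225. 102.] [217.  84.] [233. 120.] [250.  97.] [199. 107.]
143 [225.  85.] [218.  67.] [233. 103.] [251.  79.] [200.  90.][ WARN:0@11.831] global loadsave.cpp:1063 imwrite_ Unsupported depth image for selected encoder is fallbacked to CV_8U.
```

View pics/z2.png

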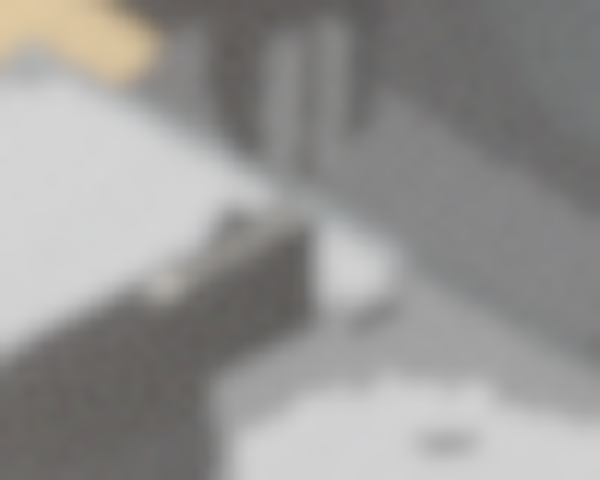

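The forces stayed near zero and the pointer is unturned. In the scene crop (finger end near z2 (295,190)) the finger ends behind or above the pointer rather than against it. I'll back off upward and check where the fingertip really is relative to the reported TCP.

```bash
python3 - <<'E'
from h import *
s=bot.get_state();p=s['tcp_pos'];print(s['t'])
bot.movel([p[0],p[1],190],max_speed=150)
P=[450,-150,130]
for i,yaw in enumerate((1.43,0.2)):
    bot.move_ptp(P,[np.pi,0,yaw]); bot.dwell(.2)
    s=bot.get_state();print(s['t'],s['tcp_pos'].round(2),s['qpos'].round(3))
    out=[]
    for n in('scene','top'):
        im=np.mean([imaging.capture(n).astype(float) for _ in range(3)],0)
        u=proj(n,s['tcp_pos']);x,y=int(u[0])-35,int(u[1])-40;print(n,u.round(1),'crop origin',x,y,(u-[x,y])*5.5)
        c=im[y:y+70,x:x+70]; out.append(cv2.resize((c/255)**.6*255,None,fx=5.5,fy=5.5,interpolation=cv2.INTER_CUBIC))
    cv2.imwrite(f'pics/f{i}.png',np.clip(np.hstack(out),0,255).astype(np.uint8))
E
```

```text
7.2083
9.1917 [ 450.98 -149.31  130.26] [-0.475  0.25  -0.486  0.834  0.     1.234]
scene [193.9 201.4] crop origin 158 161 [197.4576068  222.35768829]
top [332.  277.8] crop origin 297 237 [192.73675535 224.20816884]
10.8167 [ 450.01 -150.01  130.  ] [-0.478  0.25  -0.488  0.834  0.     2.464]
scene [193.3 201.6] crop origin 158 161 [194.28624369 223.03307742]
top [332.4 278.3] crop origin 297 238 [194.81378288 221.57519825]
```

View pics/f0.png

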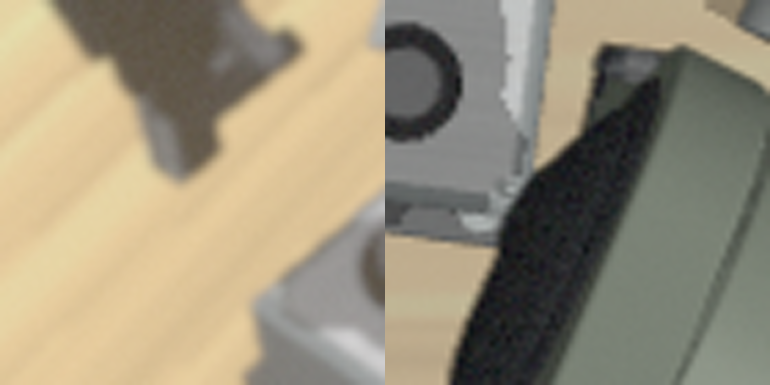

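View pics/f1.png

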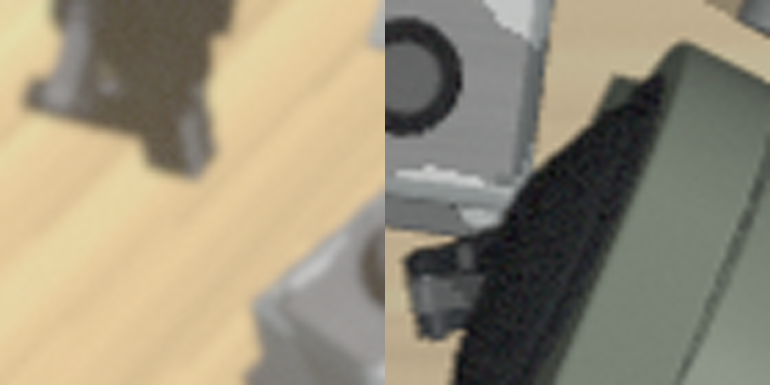

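The fingertip shows at about crop (183,170) in both yaws, while the reported TCP projects to about (196,222). The offset doesn't turn with the tool, so it is either height or a world shift. Triangulating the knuckle across both views will decide.

```bash
python3 - <<'E'
from h import *
def tri(a,b):
    o1,d1=ray('scene',a);o2,d2=ray('top',b)
    A=np.stack([d1,-d2],1);k=np.linalg.lstsq(A,o2-o1,rcond=None)[0]
    p,q=o1+k[0]*d1,o2+k[1]*d2;return (p+q)/2,np.linalg.norm(p-q)
f=5.5
for (s,t,o) in(((292,40),(630,60),(297,237)),((38,98),(428,280),(297,238))):
    S=np.array(s)/f+[158,161];T=(np.array(t)-[385,0])/f+np.array(o);print(tri(S,T))
# fingertip bottom outline (lowest corner) under the hypotheses z=130 / higher
for px in ((183,178),(190,175)):
    for z in (130,145,155,165): print(z,onz('scene',np.array(px)/f+[158,161],z).round(0))
E
```

```text
(array([ 509.71286371, -152.54700746,  257.73143432]), np.float64(8.527976108032552))
(array([ 408.81277986, -124.83595441,  158.98346181]), np.float64(71.95604557308125))
130 [ 433. -135.  130.]
145 [ 443. -144.  145.]
155 [ 450. -150.  155.]
165 [ 457. -157.  165.]
130 [ 434. -132.  130.]
145 [ 444. -142.  145.]
155 [ 451. -148.  155.]
165 [ 458. -154.  165.]
```

```bash
python3 - <<'E'
from h import *
bot.move_ptp([400,-150,60],[np.pi,0,.2]);bot.dwell(.2)
s=bot.get_state();print(s['t'],s['tcp_pos'],s['contact_force'])
print(bot.movel([400,-150,15],max_speed=60,threshold=6))
c=imaging.capture('scene');u=proj('scene',[400,-150,15]);x,y=int(u[0])-40,int(u[1])-60
cv2.imwrite('pics/g.png',cv2.resize(c[y:y+100,x:x+80],None,fx=5.5,fy=5.5,interpolation=cv2.INTER_CUBIC));print(u,(u-[x,y])*5.5)
print(bot.movel([400,-150,-4],max_speed=15,threshold=5))
s=bot.get_state();print(s['t'],s['tcp_pos'],s['contact_force'])
E
```

```text
11.75 [ 402.01402086 -150.95413962   61.15339582] [ 1.03359867 -0.38909206  0.07343721]
False
[183.21545542 226.29782229] [221.18500482 331.63802258]
False
14.1167 [ 400.0705527  -150.04206619   -3.92661742] [ 0.08729459 -0.185237   -0.17725982]
```

View pics/g.png

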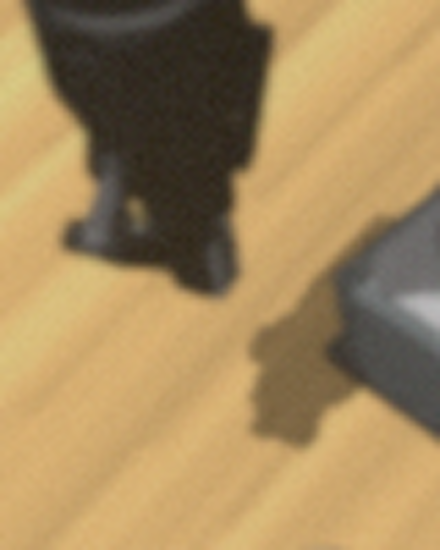

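TCP reads −4 mm with no contact, so the fingertip sits well above the nominal TCP. Continuing the guarded descent to measure the offset.

```bash
python3 - <<'E'
from h import *
print(bot.movel([400,-150,-40],max_speed=20,threshold=5))
s=bot.get_state();print(s['t'],s['tcp_pos'],s['contact_force'],s['opening'])
bot.movel([400,-150,-10],max_speed=100)
E
```

```text
True
15.4417 [ 399.97636956 -150.00409594  -33.24642388] [-0.64254442  0.24888391  7.42638831] 0.001109112963418948
```

```bash
python3 - <<'E'
from h import *
bot.movel([400,-150,40],max_speed=150)
bot.move_ptp([560,-200,60],[np.pi,0,0.8+1.57]);bot.dwell(.3)
s=bot.get_state();p=s['tcp_pos'];yaw=s['orientation'][2];print(s['t'],p,s['qpos'])
im=np.mean([imaging.capture('scene').astype(float) for _ in range(4)],0)
u=proj('scene',[p[0],p[1],100]);x,y=int(u[0])-60,int(u[1])-60
c=cv2.resize((im[y:y+100,x:x+120]/255)**.45*255,None,fx=6,fy=6,interpolation=cv2.INTER_CUBIC);c=np.clip(c,0,255).astype(np.uint8)
ty=np.array([np.sin(yaw),-np.cos(yaw),0])
for z,col in((60,(0,0,255)),(93,(0,255,0)),(113,(255,0,0)),(133,(255,0,255))):
    for k in(-45,0,45):
        q=(proj('scene',np.array([p[0],p[1],z])+k*ty)-[x,y]+.5)*6
        cv2.circle(c,tuple(int(v) for v in q),4,col,-1)
cv2.imwrite('pics/k.png',c)
E
```

```text
18.4333 [ 559.97445978 -200.01904802   60.08772428] [-4.67156850e-01  5.27856721e-01 -2.56533615e-01  7.86250555e-01
 -9.48838523e-06  3.04545409e-01]
```

View pics/k.png

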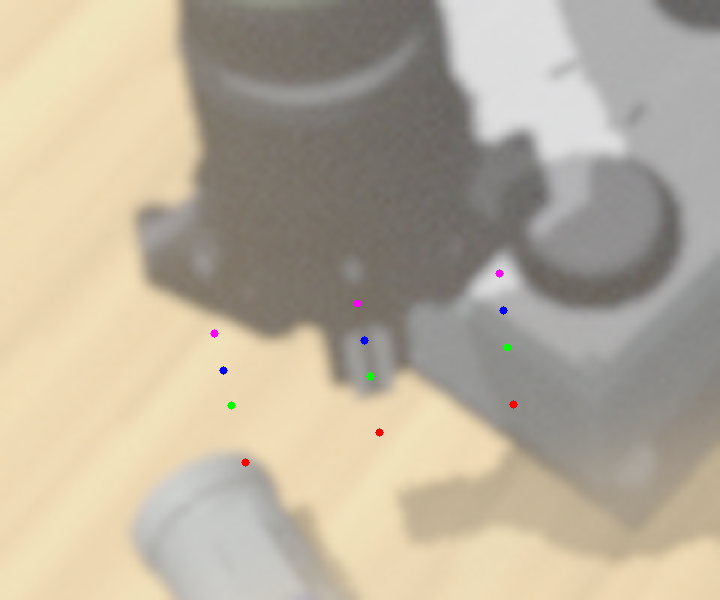

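The overlay confirms it: the fingertip ends at the green dot (z=93) on the axis while the TCP reads 60. So the shut fingertip is 33 mm behind the nominal TCP, matching the touch at −33.2. The first pass therefore ran above the pointer. I'll redo the approach with that correction.

```bash
cat >> h.py <<'E'
DZ=33.; Z=96-DZ
def arc(turn,back=17.,r=37.,z=None):
    z=Z if z is None else z
    phi=np.deg2rad(105)-turn+YAW
    u=np.array([np.cos(phi),np.sin(phi)]);cc=np.array([-u[1],u[0]])
    return [*(O+r*u+back*cc),z],[np.pi,0,phi+np.pi/2]
def push(degs,f0,thr=12,v=30):
    for dg in degs:
        p,o=arc(np.deg2rad(dg)); h=bot.movel(p,o,max_speed=v,threshold=thr)
        s=bot.get_state();f=s['contact_force']-f0
        cc=np.array([np.cos(o[2]),np.sin(o[2])])
        print(dg,h,round(s['t'],1),'tang',round(f[:2]@cc,2),'rad',round(f[0]*cc[1]-f[1]*cc[0],2),'z',round(f[2],2))
        if h: break
E
python3 - <<'E'
from h import *
D=np.deg2rad
p=bot.get_state()['tcp_pos'];bot.movel([p[0],p[1],150],max_speed=200)
p,o=arc(D(30),29,z=130); bot.move_ptp(p,o)
p,o=arc(D(30),29,z=Z+20); bot.movel(p,max_speed=120)
p,o=arc(D(30),29); print(bot.movel(p,max_speed=50,threshold=6))
bot.dwell(.1);s=bot.get_state(); print(s['t'],s['tcp_pos'],s['contact_force']); f0=s['contact_force'];np.save('f0.npy',f0)
p,o=arc(D(30),19);print('hit',bot.movel(p,max_speed=40,threshold=6))
push((30,33,36,39,42,45,48,51),f0)
im=imaging.capture('scene')[130:220,235:345]
cv2.imwrite('pics/p1.png',cv2.resize(im,None,fx=6,fy=6,interpolation=cv2.INTER_CUBIC))
E
```

```text
False
21.45 [544.73960021  61.67577113  63.16504986] [ 0.55658444 -0.39883273  0.31583857]
hit False
30 False 22.1 tang 0.26 rad 0.82 z -0.0
33 False 22.4 tang 0.38 rad -0.37 z -1.01
36 False 22.6 tang 1.53 rad -0.66 z -0.39
39 False 22.9 tang 1.43 rad -0.23 z -0.73
42 False 23.1 tang 0.3 rad -0.09 z -0.85
45 False 23.4 tang 0.86 rad -0.7 z -0.73
48 False 23.6 tang -0.95 rad -0.15 z 0.13
51 False 23.9 tang 0.64 rad 0.5 z -0.6
```

View pics/p1.png

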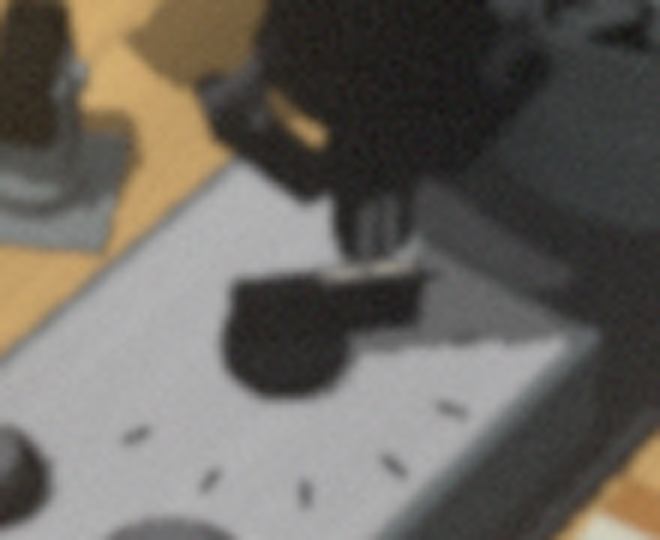

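The pointer has turned and now lies at the second mark (tip at about (420,290); marks 3–7 visible ahead). I'll continue one click at a time, stopping just past each hump.

```bash
python3 - <<'E'
from h import *
f0=np.load('f0.npy')
push((57,62,66,70,74,78,82),f0)
a=imaging.capture('scene')[130:220,235:345]
push((88,93,98,102,106,110),f0)
b=imaging.capture('scene')[130:220,235:345]
cv2.imwrite('pics/p2.png',cv2.resize(np.hstack([a,b]),None,fx=3.6,fy=3.6,interpolation=cv2.INTER_CUBIC))
E
```

```text
57 False 24.2 tang 1.25 rad -1.14 z -1.13
62 False 24.5 tang -0.0 rad 0.6 z 0.14
66 False 24.7 tang 1.74 rad -0.77 z -0.43
70 False 25.0 tang 1.8 rad -1.95 z -0.73
74 False 25.2 tang 1.22 rad -0.12 z -0.72
78 False 25.5 tang 0.04 rad -0.22 z -0.63
82 False 25.7 tang -0.47 rad 0.02 z -1.14
88 False 26.1 tang 0.49 rad -0.88 z 0.57
93 False 26.3 tang -0.3 rad -0.99 z -1.47
98 False 26.6 tang 2.09 rad -1.05 z -0.7
102 False 26.8 tang 0.9 rad -0.24 z -0.4
106 False 27.1 tang -0.15 rad 0.64 z 0.06
110 False 27.3 tang 0.2 rad -1.13 z -0.51
```

View pics/p2.png

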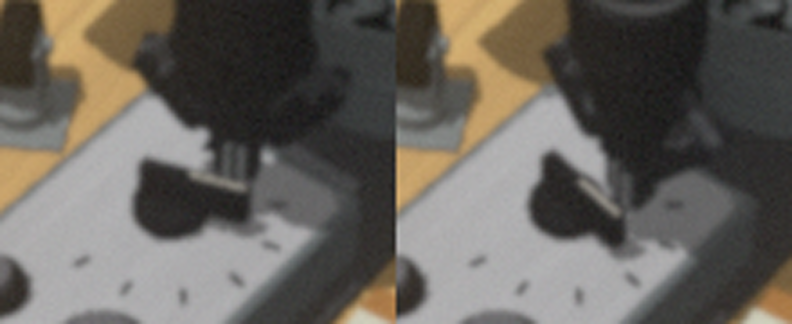

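Left panel: third click. Right panel: fourth click. The force drops near 75° and 104° agree. One more.

```bash
python3 - <<'E'
from h import *
f0=np.load('f0.npy')
push((118,123,128,132,136,140),f0)
p,o=arc(np.deg2rad(140),32); bot.movel(p,max_speed=60)
bot.movel([p[0],p[1],150],max_speed=150)
x=L2W(-42,-115);bot.move_ptp([*x,115],[np.pi,0,YAW+np.pi/2]);bot.dwell(.2)
s=bot.get_state();print(s['t'],s['tcp_pos'],s['contact_force'])
a=imaging.capture('scene')[130:240,210:345]
cv2.imwrite('pics/p3.png',cv2.resize(a,None,fx=5,fy=5,interpolation=cv2.INTER_CUBIC))
a=imaging.capture('top')[150:290,180:340]
cv2.imwrite('pics/p3t.png',cv2.resize(a,None,fx=4.2,fy=4.2,interpolation=cv2.INTER_CUBIC))
E
```

```text
118 False 27.7 tang 0.72 rad -0.44 z -0.03
123 False 28.0 tang 1.31 rad -0.6 z -0.81
128 False 28.3 tang 1.86 rad -0.21 z -0.58
132 False 28.5 tang -0.2 rad -0.59 z 0.55
136 False 28.8 tang -0.89 rad -0.5 z -0.36
140 False 29.0 tang 0.47 rad -0.55 z -0.68
31.1583 [499.71546397 -91.23087303 115.07123917] [ 0.3427301  -0.62150625  0.12210754]
```

View pics/p3.png

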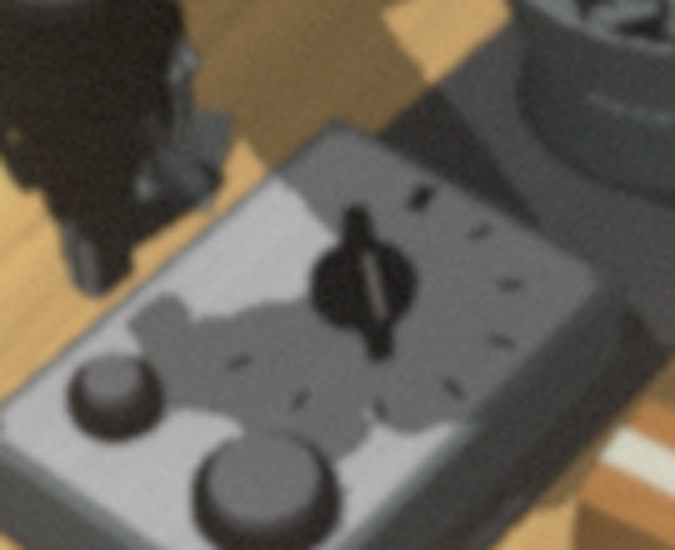

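View pics/p3t.png

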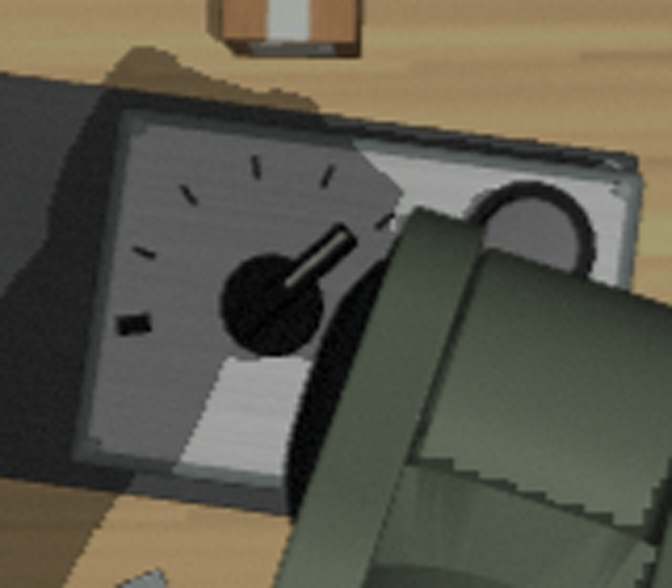

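Top view: the pointer (tip at about (350,232)) is aligned with the fifth mark at (385,222). Marks off and 1–4 are all counter-clockwise of it. Now the start button.

```bash
python3 - <<'E'
from h import *
x=L2W(-42,-115)
print(bot.movel([*x,66],max_speed=70,threshold=6)); bot.dwell(.1)
s=bot.get_state();f0=s['contact_force'];print(s['t'],s['tcp_pos'].round(2))
for z in (62,60,58,57,56,55,54,53,52,51,50,49,48):
    h=bot.movel([*x,z],max_speed=10,threshold=12);s=bot.get_state();f=s['contact_force']-f0
    print(z,h,s['tcp_pos'][2].round(2),f.round(1))
    if h or f[2]>11: break
bot.dwell(.3);s=bot.get_state();print('hold',s['t'],s['tcp_pos'].round(2),(s['contact_force']-f0).round(1))
cv2.imwrite('pics/b1.png',cv2.resize(imaging.capture('scene')[150:250,190:310],None,fx=5,fy=5,interpolation=cv2.INTER_CUBIC))
E
```

```text
False
32.2083 [499.38 -91.89  66.52]
62 False 61.93 [0.2 0.4 0.5]
60 False 59.91 [0.  0.  0.3]
58 False 58.14 [-0.2 -0.6  1.4]
57 False 57.11 [ 0.9 -0.3  2.7]
56 False 56.07 [0.2 0.3 4.2]
55 False 55.08 [ 0.9 -0.1  4.4]
54 False 54.09 [ 1.3 -0.1  5. ]
53 False 53.08 [ 1.6 -0.3  4.9]
52 False 52.68 [-0.6 -0.1 10.3]
51 False 52.5 [-3.   1.  17.8]
hold 35.5083 [499.16 -91.81  52.52] [-2.7 -0.2 18.3]
```

View pics/b1.png

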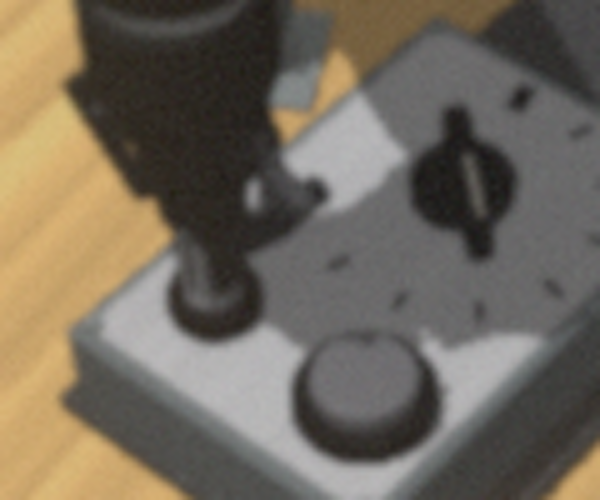

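The cap bottomed out: contact at about z 58.7, hard stop at 52.6 (6 mm travel, force rising past 5 N to 18 N). Finger is on the start cap, selector unchanged. Releasing.

```bash
python3 - <<'E'
from h import *
x=L2W(-42,-115)
bot.movel([*x,66],max_speed=30);bot.movel([*x,150],max_speed=120)
bot.move_ptp([330,-330,200],[np.pi,0,1.0]);bot.dwell(.3)
s=bot.get_state();print(s['t'],s['contact_force'])
a=imaging.capture('scene')[130:280,190:345];b=imaging.capture('top')[165:290,190:340]
cv2.imwrite('pics/e.png',cv2.resize(a,None,fx=4,fy=4,interpolation=cv2.INTER_CUBIC));cv2.imwrite('pics/et.png',cv2.resize(b,None,fx=4.8,fy=4.8,interpolation=cv2.INTER_CUBIC))
E
```

```text
38.5 [ 0.69852978 -0.26482768  0.22327955]
```

View pics/e.png

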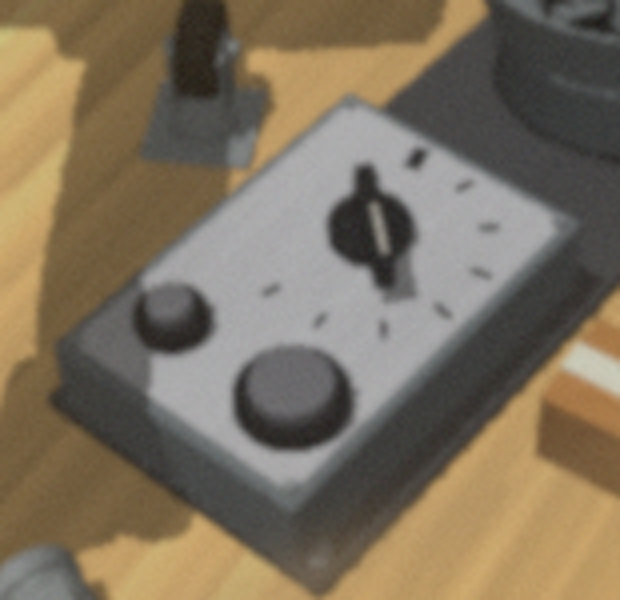

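View pics/et.png

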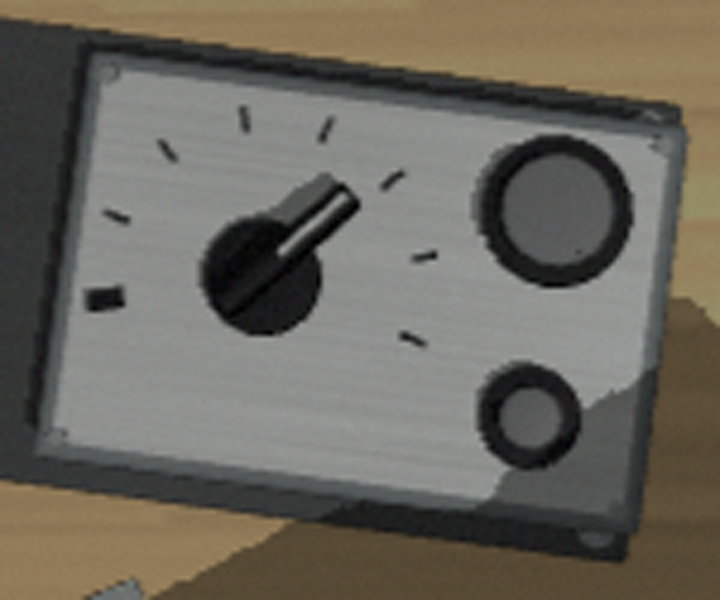

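The pointer (end at about (350,195)) lines up with the fifth mark (393,180). The start cap (529,417) looks the same as at first, and the robot is clear. Handing in.

```bash
python3 -c "
from h import *
bot.sign_off()"
```

```text
the job is handed in; nothing more can be done
```

The selector now rests at the fifth click and the start button was pressed fully down and released. I handed the job in at about 38.5 s of the 64 s allowed.

- **Selector:** It started at the first click. I pushed it clockwise one click at a time with the shut fingertip. The sampled pushing force stayed at about 2 N. The last pictures from both cameras show the pointer lined up with the fifth mark.
- **Start button:** The cap met the finger, travelled about 6 mm and hit its stop. I pressed to 18 N, then backed off. The cap looks fully up in the last pictures.
- **Everything else:** The stop button looks unpressed in the last pictures, and I steered clear of the valve, caster and carton. I did not measure whether those three had moved. The arm finished clear of everything.

**Disagreement with the description:** the shut fingertip sits about 33 mm behind the stated tool point. My first pass therefore ran above the pointer without touching it. I found the offset in the pictures, confirmed it with a light touch on the bare bench (about 7 N), and corrected for it.

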